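# Centre a capsule sample on the inspection stage and slide it in

### The job

Centre the lidded dish of red capsules on the drawn-out stage of the inspection cabinet: push it snug against the two fixed steel pins over the black disc, swing the stop arm fully across behind it, then slide the stage gently all the way into the cabinet. Keep the dish flat and centred, leave the grey tile and the steel height gauge lying at their corner marks on the stage, and do not disturb the other things on the bench.

Things in the scene. Friction and masses are not known exactly. Their poses are not given: they have to be found in the camera images.
- dish: Round clear dish with lid, red capsules inside, closed and handled as one piece: 90 mm across, 17 mm high, about 50 g, too wide to grasp; it starts lying on the stage plate, off the black disc, nearer the pull bar. Origin: centre of its underside.
- seat (a point): Centre of the flush black disc (100 mm across) on the stage plate's top face, 34 mm above the bench: the dish centre belongs here. Axes: z up, -y = the way the stage slides in, x across. Two fixed steel stop pins (10 mm thick, 14 mm high) stand at x +38 and -38 mm, y -32 mm from here; the centred dish touches both.
- stage (a joint): Slide of the stage, m: 0 = drawn fully out (start), 0.22 = fully home against its end stop inside the cabinet. Slides on rails with about 5 N of friction and stays where left; hard pushing of the dish against the pins can also move it.
- pull_bar (a point): Middle of the stage's blue pull bar: 110 mm long across x, 10 mm thick, 28 mm above the bench, 30 mm in front (+y) of the plate's front edge; nothing stands beneath or in front of it. Pushing it straight towards -y slides the stage in. When the stage is home the bar is still 100 mm in front of the cabinet's front. Axes as the seat.
- stop_arm (a joint): Swing angle of the stop arm on the stage, rad: 0 = points straight out to the front (+y of the stage); positive swings it counter-clockwise seen from above; 1.571 = fully across the stage (points to -x of the stage) at its own end stop, where it holds the seated dish with under 1 mm of play. Parked between -0.25 and 0 at the start. Stays where it is left; about 0.5 N at the post moves it.
- stop_pivot (a point): Pivot of the stop arm, on the top face of the stage plate (85 mm in x and 51 mm in y from the seat; moves with the stage). Its axes turn with the arm: y points along the arm to the post.
- stop_post (a point): Orange upright post (12 mm thick) at the free end of the stop arm, 110 mm from the pivot; the point is 15 mm above the plate, the post's top is 30 mm above the plate. The arm is a 10 mm wide aluminium bar, from 3 to 14 mm above the plate. Its axes turn with the arm.
- cabinet: White fixed inspection cabinet: box 290 mm wide (x), 260 mm deep (y), 270 mm high, camera on top to 380 mm. The white stage plate is 250 mm (x) by 300 mm (y). Origin: on the bench under the middle of the fully drawn-out plate (seat at y -45 mm); the box front, open up to 115 mm above the bench, is at y -140 mm. Axes: y points from the box out along the stage, z up.
- grey_tile: Flat grey reference tile, 40 x 40 x 8 mm, loose on the stage at one of the two corner marks. Origin: centre of its underside.
- height_gauge: Stepped steel gauge block, 30 x 30 mm, 30 mm high, loose on the stage at the other corner mark. Origin: centre of its underside.
- mark_a (a point): Centre of the square corner mark at the stage's cabinet end, 88 mm in -x and 70 mm in -y from the seat.
- mark_b (a point): Centre of the square corner mark at the stage's cabinet end, 88 mm in +x and 70 mm in -y from the seat.
- blue_dish: Another lidded dish, blue capsules, 90 mm across, 17 mm high, on the bench: leave. Origin: centre of its underside.
- tamper: White tamper with many pins and a grip, 70 x 100 x 56 mm, on the bench: leave. Origin: centre of its underside.
- jar: Amber jar, 72 mm across, 95 mm high: leave. Origin: centre of its underside.
- bottle: White bottle with a blue cap, 64 mm across, 120 mm high: leave. Origin: centre of its underside.
- spatula: Slim steel lab spatula, 172 mm long, up to 14 mm wide, lying on the bench: leave. Origin: its middle on the bench.
Mind the look-alikes: they are no part of the job. Leave any turquoise look-alike of the height_gauge alone.

How it is judged:
On the way:
1. with the stage still out, the dish is against the pins, flat, and the stop arm is fully across behind it (horizontal distance between dish and seat below 0.004 m and value of joint stop_arm above 1.51 rad and z of dish in the frame of seat below 0.004 m and value of joint stage below 0.12 m), for 0.2 s.
At the end, for the whole second after the job is handed in: The stage is home (within 6 mm of its end stop), the dish lies flat and still on it within 4 mm of the seat's centre, the stop arm is within 0.06 rad of fully across, and tile and gauge lie within 25 mm of a corner mark (horizontal distance between dish and seat below 0.004 m and value of joint stop_arm above 1.51 rad and z of dish in the frame of seat below 0.004 m and angle between dish's own z axis and vertical below 0.06 rad and value of joint stage above 0.214 m and linear speed of dish below 0.01 m/s and (horizontal distance between grey_tile and mark_a below 0.025 m or horizontal distance between grey_tile and mark_b below 0.025 m) and (horizontal distance between height_gauge and mark_a below 0.025 m or horizontal distance between height_gauge and mark_b below 0.025 m)); the robot touches nothing.
It fails at once if the stage is slammed (faster than 0.4 m/s) (velocity of joint stage above 0.4 m/s).
It fails at once if the dish is tipped (more than 0.35 rad) (angle between dish's own z axis and vertical above 0.35 rad).
It fails at once if the grey tile or the height gauge is shoved off its corner mark (25 mm) (not (horizontal distance between grey_tile and mark_a below 0.025 m or horizontal distance between grey_tile and mark_b below 0.025 m) or not (horizontal distance between height_gauge and mark_a below 0.025 m or horizontal distance between height_gauge and mark_b below 0.025 m)).
It fails at once if another thing on the bench is shifted by more than 25 mm (distance of any of blue_dish, tamper, jar, bottle, spatula from where it was at the start of the episode above 0.025 m).
It also fails if it takes over 59 s, if anything falls off the work surface, if the arm or the gripper's body presses on something with over 40 N, if the wrist force passes 120 N, or if a joint passes its speed limit or range.

### The arm

A 7-joint arm with a two-finger parallel gripper is mounted at the origin on the work surface. World frame = base frame: x ahead of the robot, y to its left, z up, the work surface at z = 0. Lengths are in m, angles in rad, forces in N, time in s.
With the tool pointing down it reaches from about 0.425 to 0.875 m from the base axis. Payload 4.7 kg.
Tool frame: the origin (TCP) lies at the very end of the fingers, on their centre line; the grasp point (between the pads) lies 19 mm behind it (grip_point_offset is the distance from the TCP to the grasp point, in m); x points along the fingers, z is the direction in which the jaws open and shut, and the axes are right-handed (so a half turn about x gives the same grasp; the last joint's range is limited). The gripper opens to 87 mm and grips with 3 to 60 N. Pads are 19 mm wide; open, the fingers measure 117 mm over their backs; the gripper's body (75 mm by 190 mm) begins 51 mm behind the grasp point.
Start: joints at [-1.147, 0.321, -0.07, 1.45, 0.023, 1.371, -0.057], TCP at [0.259, 0.596, 0.223] pointing down, gripper open.
Joint ranges: [-2.86, 2.86], [-0.3, 2.09], [-1.38, 1.24], [0.06, 2.45], [-1.56, 4.7], [0.09, 2.05], [-2.69, 2.69]. Speed limits (rad/s): [2.57, 2.57, 3.14, 3.14, 3.14, 3.14, 3.14].

### API

Orientations are given as a rotation vector (axis times angle).
In Python, from bench import get_state, get_image, calibration, close_job, grip_point_offset gives the robot as it stands.
- The arm moves only by the tool play_rows, never from a script. Its argument "targets" is a list of rows, each an object with "claw": the closure, from 0 (fully open) to 1 (shut); "linear": the shift along the tool's x, y, z as a fraction of full scale, a list of three; "rotation": the turn, a rotation vector about the tool's x, y, z as a fraction of full scale, a list of three. In form: [{"claw": claw, "linear": [x, y, z], "rotation": [wx, wy, wz]}, ...]. A call has 1 to 10 rows; each row shifts and turns the pose as measured when the row begins, along the tool's axes as they then stand; what a row does not reach is not made up. Full scale, the value 1, is 2.5 cm for a shift and 90 degrees for a turn. A row lasts 1/12 s, in which the tool goes at most 41.7 mm and 7.16 degrees, less where a joint would pass 70% of its speed; a pose out of reach is approached as far as the arm can. A call with a number of a shift or a turn outside -1 to 1 is refused whole. A call with a gripper value outside its range is refused whole. The fingers move at their own pace and stop on an object; "newtons" is the grip in N (left out, the last holds). Time passes only in rows, so rows that do not move let the fingers close. It gives the time, the measured TCP pose, the force and the opening at its end, in the units of the state.
- get_state(): the state, without advancing time (a new reading comes with each control period).
- get_image(name): name is "scene" or "top" or "wrist"; returns the picture (384x512x3 uint8, blue, green, red); there is no depth.
- calibration(name): a dict with "fx", "fy", "cx", "cy" (pixels), "rvec" (rotation vector, rad) and "tvec" (3), from world to camera coordinates, as OpenCV has them; the wrist camera has in their place "hand_eye" (4x4, takes a point from camera to tool coordinates, whose origin is the TCP and whose axes are the tool frame's). Camera axes: x right, y down, z forward; pixel columns grow to the right and rows downward; lengths in m; the calibration is good to about 2 mm. The wrist camera is an equidistant fisheye: a pixel r from the principal point sees the ray r / f radians off the axis. A picture is of the moment at which its call begins: read the wrist's pose just before it. calibration takes no time and is no camera call.
- close_job(): hands the job in, once; it reports no verdict.
The state is a dict: "time": time; "joint_positions": joint angles; "qd": joint speeds; "joint_torque": joint torques, N m; "position": TCP position; "tool_rot": TCP orientation; "ft_force": force on the tool from outside, world axes, zero at the start; "torque": the same for the moment, N m; "grip_width": opening from 0.0 (shut) to 1.0 (fully open).
Only numpy, scipy, OpenCV 4.12 (cv2) and the standard library are available. Lean on these libraries where they do the work, as an engineer would, in place of code of your own. Each camera call takes 0.05 s, during which the arm holds its last target. There are 200 camera calls.

## Working session

There is one attempt and no reset: what is moved stays moved. The work goes in short steps, Python scripts to look and compute and a tool call to move; the robot and the scene stay as the last step left them, time stands still between calls to the robot, and variables do not carry over. Pictures are saved under pics/ and viewed, about 8 in all and at most 12, crops included, and the job is handed in when it is done.

Besides the shell and the picture viewer there is one more tool, called by a JSON object that holds its "name" and its "arguments". play_rows: Moves the arm, as the interface text tells. Shift numbers are shares of 2.5 cm and turn numbers shares of 90 degrees, none past 1 either way. Its arguments: {"type":"object","properties":{"targets":{"type":"array"},"newtons":{"type":"number"}},"required":["targets"]}

```bash
mkdir -p pics; cat > h.py <<'E'
import numpy as np, cv2
from bench import *
def cast(name,uv,z):
    c=calibration(name);R=cv2.Rodrigues(np.array(c["rvec"],float))[0];t=np.array(c["tvec"],float).ravel()
    o=-R.T@t; out=[]
    for u,v in np.atleast_2d(uv):
        d=R.T@np.array([(u-c["cx"])/c["fx"],(v-c["cy"])/c["fy"],1]); out.append(o+d*(z-o[2])/d[2])
    return np.array(out)
def proj(name,p):
    c=calibration(name);K=np.array([[c["fx"],0,c["cx"]],[0,c["fy"],c["cy"]],[0,0,1]])
    return cv2.projectPoints(np.atleast_2d(p).astype(float),np.array(c["rvec"],float),np.array(c["tvec"],float),K,None)[0][:,0]
E
python3 - <<'E'
from h import *
s=get_state();print({k:np.round(v,3) for k,v in s.items()})
for n in("scene","top"):
    im=get_image(n);cv2.imwrite(f"pics/{n}0.png",im)
    c=calibration(n);R=cv2.Rodrigues(np.array(c["rvec"],float))[0];print(n,c,-R.T@np.array(c["tvec"]).ravel())
print(calibration("wrist"))
R=cv2.Rodrigues(np.array(s["tool_rot"],float))[0];print(R.round(3))
E
```

```text
{'time': np.float64(0.0), 'joint_positions': array([-1.147,  0.322, -0.07 ,  1.452,  0.023,  1.371, -0.057]), 'qd': array([-0.   ,  0.001,  0.002, -0.002,  0.001,  0.001, -0.   ]), 'joint_torque': array([ 0.0000e+00, -4.9130e+01, -4.0400e-01, -3.1252e+01, -6.4000e-02,
        4.4000e-02,  0.0000e+00]), 'position': array([0.259, 0.596, 0.221]), 'tool_rot': array([-0.903,  1.377,  0.902]), 'ft_force': array([-0.206, -0.336, -0.057]), 'torque': array([-0.021, -0.028,  0.034]), 'grip_width': np.float64(1.003)}
scene {'fx': 404.747925866717, 'fy': 404.747925866717, 'cx': 256.91285546016957, 'cy': 190.0384175539411, 'rvec': array([ 2.25932256,  1.46028512, -0.37551002]), 'tvec': array([-0.38075499, -0.31630545,  1.43973555])} [ 1.04455032 -0.0560262   1.10618156]
top {'fx': 460.8015414311555, 'fy': 460.8015414311555, 'cx': 254.2263318046544, 'cy': 194.2882407945511, 'rvec': array([ 2.15194827, -2.2161122 ,  0.07881171]), 'tvec': array([0.199844  , 0.5174019 , 1.23905784])} [0.43188441 0.18539299 1.27358234]
{'fx': 297.3186396354542, 'fy': 297.3186396354542, 'cx': 256.0029551225501, 'cy': 192.22419903480483, 'hand_eye': array([[ 5.09247423e-04, -2.49366341e-01,  9.68409092e-01,
        -1.60405688e-01],
       [-6.79146311e-04, -9.68409080e-01, -2.49365981e-01,
         6.72870766e-02],
       [ 9.99999640e-01, -5.30702479e-04, -6.62516059e-04,
        -7.15455184e-04],
       [ 0.00000000e+00,  0.00000000e+00,  0.00000000e+00,
         1.00000000e+00]])}
[[-0.001 -0.917  0.398]
 [-0.002  0.398  0.917]
 [-1.    -0.    -0.002]]
```

View pics/top0.png

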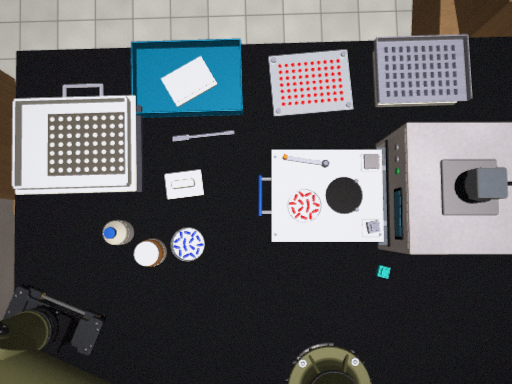

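View pics/scene0.png

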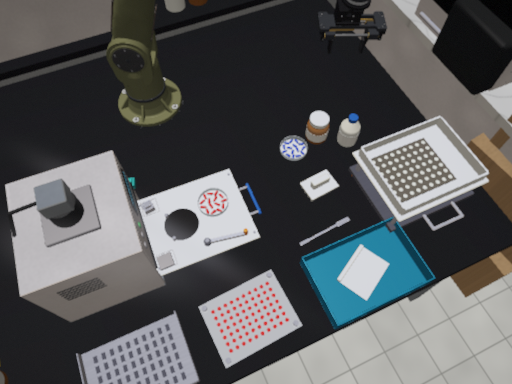

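The top view shows the plate at about (272–385, 150–242), the black disc at (344,195), the red dish at (305,205) and the pull bar at (262,195). The orange post is at (285,157) and its pivot at (326,163). The tile is at (371,161) and the steel gauge at (373,227). The turquoise look-alike at (384,271) is off the stage, so I'll leave it alone. Next I'll measure these.

```bash
cat > m.py <<'E'
from h import *
def blobs(m,amin=20):
    n,l,st,c=cv2.connectedComponentsWithStats(m.astype(np.uint8)*255)
    return [(i,st[i],c[i],l==i) for i in range(1,n) if st[i][4]>=amin]
def stage(im):
    hsv=cv2.cvtColor(im,cv2.COLOR_BGR2HSV);H,S,V=cv2.split(hsv)
    return H.astype(int),S.astype(int),V.astype(int)
E
python3 - <<'E'
from m import *
im=cv2.imread("pics/top0.png");H,S,V=stage(im)
roi=np.zeros(H.shape,bool);roi[140:252,250:390]=1
def rep(nm,m,z,a=8):
    for i,st,c,l in blobs(m&roi,a): print(nm,st,c.round(1),cast("top",[c],z)[0].round(4))
rep("red",((H<8)|(H>172))&(S>120),.05,15)
red=((H<8)|(H>172))&(S>120)&roi; p=np.argwhere(red)[:,::-1]
print("redall",cv2.minEnclosingCircle(p.astype(np.float32)),p.mean(0))
rep("orange",(H>8)&(H<22)&(S>120),.064,3)
rep("blue",(H>100)&(H<125)&(S>120),.028,20)
inner=np.zeros_like(roi);inner[155:240,274:383]=1
rep("black",(V<60)&inner,.034,30)
w=(V>180)&(S<40)&roi
b=max(blobs(w),key=lambda q:q[1][4]);cs,_=cv2.findContours(b[3].astype(np.uint8),0,2)
r=cv2.minAreaRect(max(cs,key=cv2.contourArea));bx=cv2.boxPoints(r);print(r,bx);print(cast("top",bx,.034).round(4))
c=cv2.resize(im[140:285,250:400],None,fx=4,fy=4,interpolation=cv2.INTER_CUBIC);cv2.imwrite("pics/c1.png",c)
E
```

```text
red [306 199   3  13  20] [307.4 205. ] [0.4881 0.0443 0.05  ]
redall ((338.0, 207.0), 49.16309356689453) [304.41139241 205.13924051]
orange [283 155   4   4  14] [284.5 156.5] [0.6177 0.1015 0.064 ]
blue [258 174   5  42 196] [259.9 194.9] [0.5204 0.1692 0.028 ]
black [326 178  36  35 961] [343.3 194.7] [ 0.5137 -0.0554  0.034 ]
((323.5, 195.5), (91.0, 123.0), 90.0) [[262. 150.]
 [385. 150.]
 [385. 241.]
 [262. 241.]]
[[ 0.6419  0.1599  0.034 ]
 [ 0.632  -0.1739  0.034 ]
 [ 0.3864 -0.1616  0.034 ]
 [ 0.396   0.1674  0.034 ]]
```

View pics/c1.png

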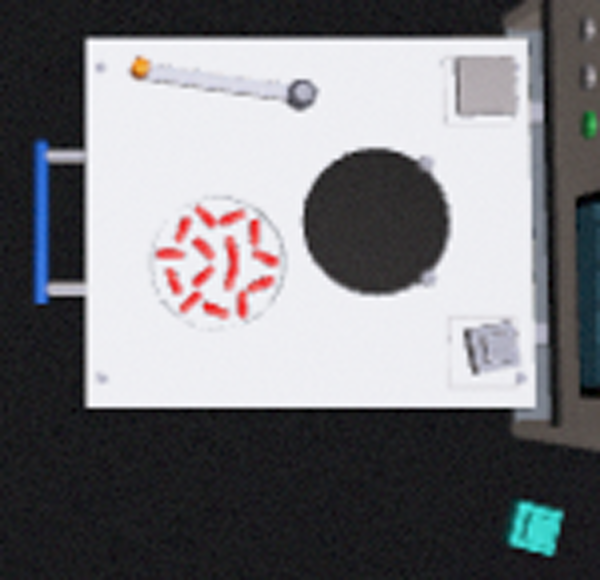

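The crop confirms the target. The red dish is at crop (219,263), with the black disc and two pins ahead of it on the cabinet side. The steel gauge is in the lower mark and the tile in the upper one. In world coordinates the seat is about (0.514,-0.055), stage +y is about (0.03,1), and the dish is about (0.486,0.052). The distances match: seat to bar measures 225 mm and pivot to post 110 mm. I'll turn the tool first so the jaws lie across the stage.

{"name": "play_rows", "arguments": {"targets": [{"claw":0.4,"linear":[0,0,0],"rotation":[0.076,0,0]},{"claw":0.4,"linear":[0,0,0],"rotation":[0.076,0,0]},{"claw":0.4,"linear":[0,0,0],"rotation":[0.076,0,0]},{"claw":0.4,"linear":[0,0,0],"rotation":[0.076,0,0]},{"claw":0.4,"linear":[0,0,0],"rotation":[0.076,0,0]},{"claw":0.4,"linear":[0,0,0],"rotation":[0.076,0,0]},{"claw":0.4,"linear":[0,0,0],"rotation":[0.076,0,0]},{"claw":0.4,"linear":[0,0,0],"rotation":[0.076,0,0]},{"claw":0.4,"linear":[0,0,0],"rotation":[0.076,0,0]},{"claw":0.4,"linear":[0,0,0],"rotation":[0.076,0,0]}]}}

```text
time: 0.93
position: [0.2575, 0.5923, 0.2145]
tool_rot: [0.056, 1.575, -0.077]
ft_force: [0.4, 1.1, 0.6]
grip_width: 0.602
```

```bash
cat > go.py <<'E'
from h import *
import sys
# go.py x y z [yaw_of_tool_z_deg]: offset in tool axes (units of 25 mm) and turn about tool x (deg, units)
s=get_state();R=cv2.Rodrigues(np.array(s["tool_rot"],float))[0]
a=list(map(float,sys.argv[1:]));yaw=np.degrees(np.arctan2(R[1,2],R[0,2]))
print("t",round(float(s["time"]),2),"pos",np.round(s["position"],4),"zyaw",round(yaw,2),"tilt",R[2].round(3),"F",np.round(s["ft_force"],2),"w",round(float(s["grip_width"]),3))
if len(a)>=3:
    print("linear units:",(R.T@(np.array(a[:3])-s["position"])/.025).round(2))
if len(a)>3: print("turn units",round((yaw-a[3])/90,3))
E
python3 go.py 0.486 0.127 0.15 -1.7
```

```text
t 0.93 pos [0.2575 0.5923 0.2145] zyaw -4.85 tilt [-1.    -0.014 -0.004] F [0.39 1.1  0.55] w 0.602
linear units: [  2.77 -17.74  10.69]
turn units -0.035
```

{"name": "play_rows", "arguments": {"targets": [{"claw":0.4,"linear":[0,-0.9,0.54],"rotation":[-0.03,0,0]},{"claw":0.4,"linear":[0,-0.9,0.54],"rotation":[0,0,0]},{"claw":0.4,"linear":[0,-0.9,0.54],"rotation":[0,0,0]},{"claw":0.4,"linear":[0,-0.9,0.54],"rotation":[0,0,0]},{"claw":0.4,"linear":[0,-0.9,0.54],"rotation":[0,0,0]},{"claw":0.4,"linear":[0,-0.9,0.54],"rotation":[0,0,0]},{"claw":0.4,"linear":[0,-0.9,0.54],"rotation":[0,0,0]},{"claw":0.4,"linear":[0,-0.9,0.54],"rotation":[0,0,0]},{"claw":0.4,"linear":[0,-0.9,0.54],"rotation":[0,0,0]},{"claw":0.4,"linear":[0,-0.9,0.54],"rotation":[0,0,0]}]}}

```text
time: 1.77
position: [0.3788, 0.3556, 0.2096]
tool_rot: [0.006, 1.584, -0.038]
ft_force: [0.3, 0.3, 0.4]
grip_width: 0.602
```

```bash
python3 go.py 0.486 0.127 0.12 -1.7
```

```text
t 1.77 pos [0.3788 0.3556 0.2096] zyaw -1.64 tilt [-1.    -0.02  -0.014] F [0.32 0.31 0.44] w 0.602
linear units: [ 3.7  -8.94  4.59]
turn units 0.001
```

{"name": "play_rows", "arguments": {"targets": [{"claw":0.4,"linear":[0.1,-0.9,0.46],"rotation":[0,-0.009,0.013]},{"claw":0.4,"linear":[0.1,-0.9,0.46],"rotation":[0,0,0]},{"claw":0.4,"linear":[0.3,-0.9,0.46],"rotation":[0,0,0]},{"claw":0.4,"linear":[0.4,-0.9,0.46],"rotation":[0,0,0]},{"claw":0.4,"linear":[0.4,-0.9,0.46],"rotation":[0,0,0]},{"claw":0.4,"linear":[0.4,-0.9,0.46],"rotation":[0,0,0]},{"claw":0.4,"linear":[0.4,-0.9,0.46],"rotation":[0,0,0]},{"claw":0.4,"linear":[0.4,-0.9,0.46],"rotation":[0,0,0]},{"claw":0.4,"linear":[0.4,-0.9,0.46],"rotation":[0,0,0]},{"claw":0.4,"linear":[0.4,-0.8,0.46],"rotation":[0,0,0]}]}}

```text
time: 2.6
position: [0.4908, 0.1165, 0.1238]
tool_rot: [0.026, 1.569, -0.02]
ft_force: [-0.8, 0.2, 0.4]
grip_width: 0.598
```

```bash
python3 go.py 0.486 0.127 0.042 -1.7; python3 - <<'E'
from h import *
cv2.imwrite("pics/w1.png",get_image("wrist"))
E
```

```text
t 2.6 pos [0.4908 0.1165 0.1238] zyaw -1.68 tilt [-1.     0.003  0.002] F [-0.84  0.16  0.4 ] w 0.598
linear units: [ 3.27  0.4  -0.21]
turn units 0.0
```

View pics/w1.png

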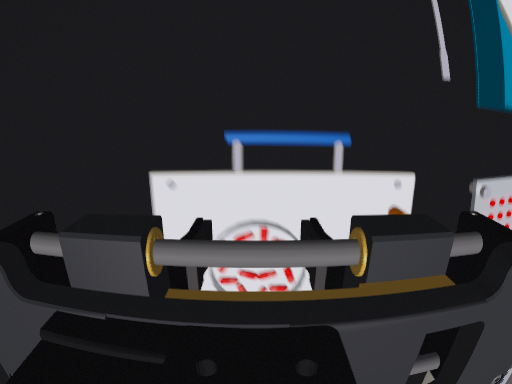

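The wrist view shows the dish centred between the fingertips (columns 207–312, middle about 259), with the pull bar at (288,138) behind the tool. Descending now.

{"name": "play_rows", "arguments": {"targets": [{"claw":0.4,"linear":[0.3,0.25,-0.1],"rotation":[0,0,0]},{"claw":0.4,"linear":[0.5,0.2,-0.1],"rotation":[0,0,0]},{"claw":0.4,"linear":[0.6,0,0],"rotation":[0,0,0]},{"claw":0.4,"linear":[0.6,0,0],"rotation":[0,0,0]},{"claw":0.4,"linear":[0.5,0,0],"rotation":[0,0,0]},{"claw":0.4,"linear":[0.4,0,0],"rotation":[0,0,0]},{"claw":0.3,"linear":[0.2,0,0],"rotation":[0,0,0]},{"claw":0.4,"linear":[0.05,0,0],"rotation":[0,0,0]}]}}

```text
time: 3.32
position: [0.4834, 0.1254, 0.0361]
tool_rot: [0.028, 1.574, -0.029]
ft_force: [-0.4, 0.1, -0.2]
grip_width: 0.629
```

```bash
python3 go.py 0.515 -0.008 0.041 -1.7; python3 go.py 0.486 0.099 0.041 | tail -1
```

```text
t 3.32 pos [0.4834 0.1254 0.0361] zyaw -2.07 tilt [-1.    -0.001 -0.004] F [-0.4   0.06 -0.18] w 0.629
linear units: [-0.2  -5.29  1.46]
turn units -0.004
linear units: [-0.2  -1.05  0.14]
```

{"name": "play_rows", "arguments": {"targets": [{"claw":0.4,"linear":[-0.2,-0.3,0.1],"rotation":[0,0,0]},{"claw":0.4,"linear":[0,-0.35,0.05],"rotation":[0,0,0]},{"claw":0.4,"linear":[0,-0.35,0.05],"rotation":[0,0,0]},{"claw":0.4,"linear":[0,-0.35,0.1],"rotation":[0,0,0]},{"claw":0.4,"linear":[0,-0.35,0.15],"rotation":[0,0,0]},{"claw":0.4,"linear":[0,-0.35,0.15],"rotation":[0,0,0]},{"claw":0.4,"linear":[0,-0.35,0.15],"rotation":[0,0,0]},{"claw":0.4,"linear":[0,-0.35,0.15],"rotation":[0,0,0]},{"claw":0.4,"linear":[0,-0.35,0.15],"rotation":[0,0,0]},{"claw":0.4,"linear":[0,-0.3,0.15],"rotation":[0,0,0]}]}}

```text
time: 4.15
position: [0.5147, 0.0315, 0.0445]
tool_rot: [0.029, 1.569, -0.027]
ft_force: [-0.5, 0.6, -0.4]
grip_width: 0.599
```

```bash
python3 go.py 0.515 -0.008 0.041 -1.7
```

```text
t 4.15 pos [0.5147 0.0315 0.0445] zyaw -2.06 tilt [-1.     0.002  0.001] F [-0.5   0.58 -0.45] w 0.599
linear units: [ 0.14 -1.58  0.07]
turn units -0.004
```

{"name": "play_rows", "arguments": {"targets": [{"claw":0.4,"linear":[0.1,-0.3,0],"rotation":[0,0,0]},{"claw":0.4,"linear":[0,-0.3,0],"rotation":[0,0,0]},{"claw":0.4,"linear":[0,-0.25,0],"rotation":[0,0,0]},{"claw":0.4,"linear":[0,-0.2,0],"rotation":[0,0,0]},{"claw":0.4,"linear":[0,-0.15,0],"rotation":[0,0,0]},{"claw":0.4,"linear":[0,-0.1,0],"rotation":[0,0,0]},{"claw":0.4,"linear":[0,0,0],"rotation":[0,0,0]}]}}

```text
time: 4.73
position: [0.514, -0.0065, 0.0416]
tool_rot: [0.031, 1.569, -0.029]
ft_force: [0.0, -0.3, 0.7]
grip_width: 0.596
```

```bash
python3 go.py 0.515 -0.008 0.041 -1.7; python3 - <<'E'
from h import *
a=get_image("scene");b=get_image("top")
cv2.imwrite("pics/t2.png",np.hstack([cv2.resize(a[160:280,120:270],(400,320),interpolation=2),cv2.resize(b[135:255,250:400],(400,320),interpolation=2)]))
E
```

```text
t 4.73 pos [ 0.514  -0.0065  0.0416] zyaw -2.2 tilt [-1.     0.001  0.001] F [ 0.   -0.29  0.72] w 0.596
linear units: [ 0.02 -0.06  0.04]
turn units -0.006
```

View pics/t2.png

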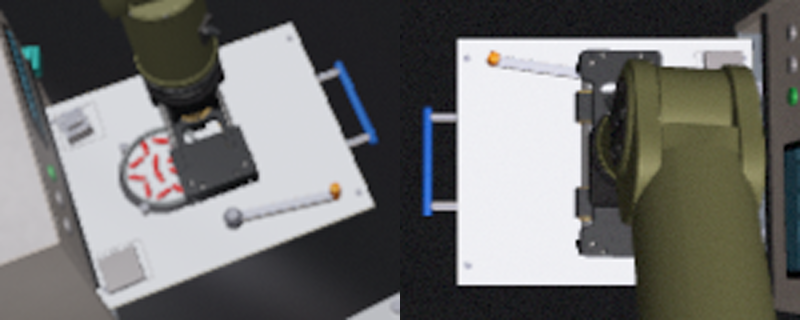

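The scene crop shows the dish on the black disc and near the pins, with tile and gauge on their marks. I'll push the last few millimetres and watch the force.

{"name": "play_rows", "arguments": {"targets": [{"claw":0.4,"linear":[0,-0.05,0],"rotation":[0,0,0]},{"claw":0.4,"linear":[0,-0.05,0],"rotation":[0,0,0]},{"claw":0.4,"linear":[0,0,0],"rotation":[0,0,0]}]}}

```text
time: 5.08
position: [0.5138, -0.0074, 0.0414]
tool_rot: [0.029, 1.57, -0.027]
ft_force: [0.2, -0.1, 0.6]
grip_width: 0.597
```

```bash
python3 go.py
```

```text
t 5.08 pos [ 0.5138 -0.0074  0.0414] zyaw -2.05 tilt [-1.     0.002  0.001] F [ 0.2  -0.06  0.57] w 0.597
```

{"name": "play_rows", "arguments": {"targets": [{"claw":0.4,"linear":[0,-0.05,0],"rotation":[0,0,0]},{"claw":0.4,"linear":[0,-0.05,0],"rotation":[0,0,0]},{"claw":0.4,"linear":[0,0,0],"rotation":[0,0,0]}]}}

```text
time: 5.33
position: [0.5141, -0.0086, 0.0415]
tool_rot: [0.029, 1.569, -0.025]
ft_force: [-0.6, 0.6, -0.2]
grip_width: 0.601
```

```bash
python3 go.py; python3 - <<'E'
from h import *
a=get_image("scene")
cv2.imwrite("pics/t3.png",cv2.resize(a[160:280,120:270],(750,600),interpolation=2))
E
```

```text
t 5.33 pos [ 0.5141 -0.0086  0.0415] zyaw -1.97 tilt [-1.     0.003  0.002] F [-0.63  0.65 -0.17] w 0.601
```

View pics/t3.png

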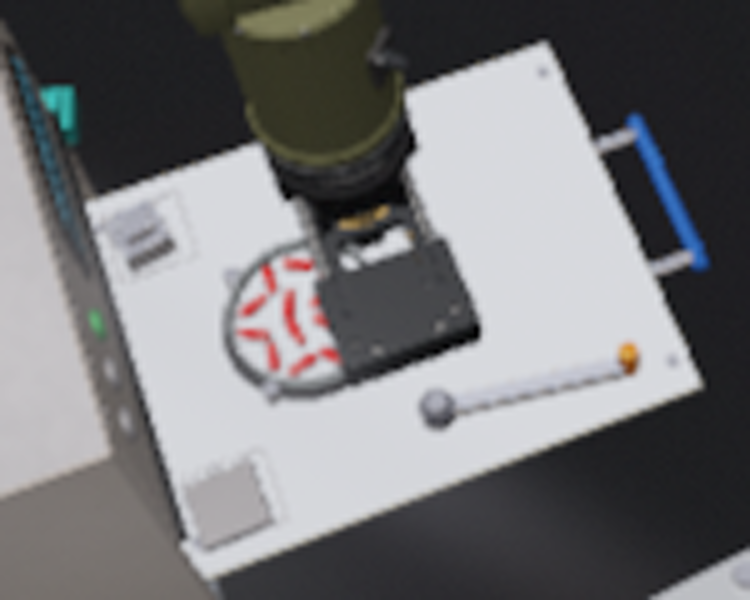

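The dish is almost concentric with the disc and next to the pins at crop (233,273) and (272,390). There's still no clear contact force, so I'll edge further.

{"name": "play_rows", "arguments": {"targets": [{"claw":0.4,"linear":[0,-0.06,0],"rotation":[0,0,0]},{"claw":0.4,"linear":[0,-0.06,0],"rotation":[0,0,0]},{"claw":0.4,"linear":[0,0,0],"rotation":[0,0,0]}]}}

```text
time: 5.63
position: [0.5148, -0.0096, 0.0418]
tool_rot: [0.03, 1.567, -0.022]
ft_force: [0.5, 0.1, -0.2]
grip_width: 0.601
```

{"name": "play_rows", "arguments": {"targets": [{"claw":0.4,"linear":[0,-0.06,0],"rotation":[0,0,0]},{"claw":0.4,"linear":[0,-0.06,0],"rotation":[0,0,0]},{"claw":0.4,"linear":[0,0,0],"rotation":[0,0,0]}]}}

```text
time: 5.88
position: [0.5152, -0.0108, 0.042]
tool_rot: [0.032, 1.567, -0.019]
ft_force: [1.2, 1.9, -0.0]
grip_width: 0.604
```

{"name": "play_rows", "arguments": {"targets": [{"claw":0.4,"linear":[0,-0.05,0],"rotation":[0,0,0]},{"claw":0.4,"linear":[0,-0.03,0],"rotation":[0,0,0]}]}}

```text
time: 6.05
position: [0.5151, -0.0116, 0.042]
tool_rot: [0.032, 1.567, -0.017]
ft_force: [0.7, 4.8, 0.1]
grip_width: 0.598
```

{"name": "play_rows", "arguments": {"targets": [{"claw":0.4,"linear":[0,0.2,0],"rotation":[0,0,0]},{"claw":0.4,"linear":[0,0.4,0],"rotation":[0,0,0]},{"claw":0.4,"linear":[0,0.6,0],"rotation":[0,0,0]},{"claw":0.4,"linear":[-0.6,0.7,0],"rotation":[0,0,0]},{"claw":0.4,"linear":[-0.8,0.8,0],"rotation":[0,0,0]},{"claw":0.6,"linear":[-0.8,0.8,0.3],"rotation":[0,0,0]},{"claw":1.0,"linear":[-0.8,0.8,0.6],"rotation":[0.07,0,0]},{"claw":1.0,"linear":[-0.6,0.8,0.6],"rotation":[0.07,0,0]},{"claw":1.0,"linear":[0,0.8,0.6],"rotation":[0.07,0,0]},{"claw":1.0,"linear":[0,0.5,0.6],"rotation":[0.07,0,0]}]}}

```text
time: 6.88
position: [0.5924, 0.131, 0.1328]
tool_rot: [0.384, 1.541, -0.396]
ft_force: [-0.8, 0.3, -0.8]
grip_width: 0.306
```

```bash
python3 go.py 0.66 0.125 0.13 -47; python3 - <<'E'
from m import *
a=get_image("top");H,S,V=stage(a)
inner=np.zeros(H.shape,bool);inner[155:240,274:383]=1
red=((H<8)|(H>172))&(S>110)&inner
p=np.argwhere(red)[:,::-1].astype(np.float32);c=p.mean(0);print("red mean",c,cast("top",[c],.05)[0])
(bc,br)=cv2.minEnclosingCircle(p);print(bc,cast("top",[bc],.05)[0])
roi=np.zeros_like(inner);roi[140:252,250:290]=1
for nm,m,z in(("blue",(H>100)&(H<125)&(S>120),.028),("or",(H>8)&(H<22)&(S>120),.064)):
  for i,st,c,l in blobs(m&roi,6):print(nm,st,cast("top",[c],z)[0])
cv2.imwrite("pics/t4.png",cv2.resize(a[135:255,250:400],(750,600),interpolation=2))
E
```

```text
t 6.88 pos [0.5924 0.131  0.1328] zyaw -28.45 tilt [-1.    -0.009 -0.004] F [-0.83  0.34 -0.78] w 0.306
linear units: [0.09 1.08 2.49]
turn units 0.206
red mean [344.35    194.67778] [ 0.51269306 -0.05514054  0.05      ]
(344.31707763671875, 194.56097412109375) [ 0.51300705 -0.05506653  0.05      ]
blue [258 195   5  21  99] [0.49264293 0.1700027  0.028     ]
```

View pics/t4.png

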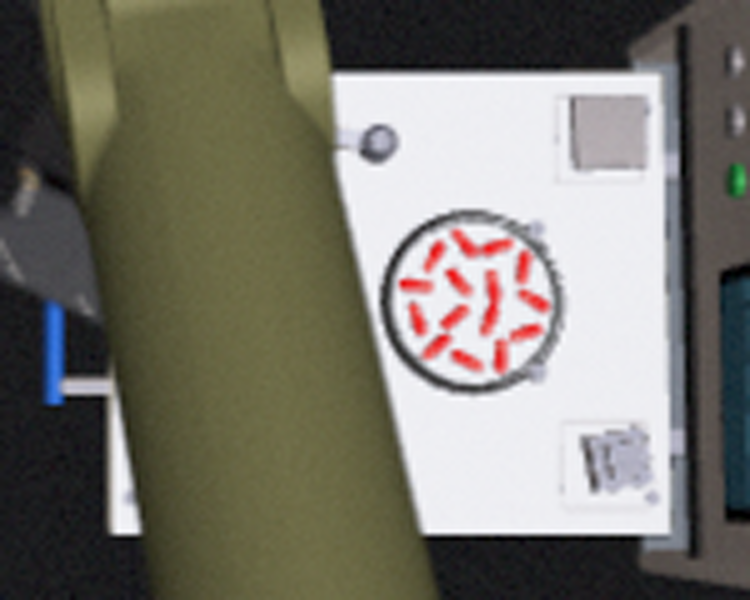

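The dish is concentric with the disc and against both pins, reading (0.513,-0.055) against the seat's (0.514,-0.055). The stage hasn't moved. Now I'll position beside the post at 45°, with the fingers closed.

{"name": "play_rows", "arguments": {"targets": [{"claw":1,"linear":[0,0.3,0.4],"rotation":[0.07,0,0]},{"claw":1,"linear":[0,0.3,0.4],"rotation":[0.07,0,0]},{"claw":1,"linear":[0,0.3,0.4],"rotation":[0.05,0,0]},{"claw":1,"linear":[0,0.3,0.3],"rotation":[0,0,0]},{"claw":1,"linear":[0,0.2,0.3],"rotation":[0,0,0]},{"claw":1,"linear":[0,0.2,0.2],"rotation":[0,0,0]}]}}

```text
time: 7.43
position: [0.661, 0.1291, 0.1301]
tool_rot: [0.617, 1.476, -0.65]
ft_force: [-0.3, 0.1, 0.2]
grip_width: 0.005
```

```bash
python3 go.py 0.655 0.135 0.053 -45
```

```text
t 7.43 pos [0.661  0.1291 0.1301] zyaw -46.45 tilt [-1.    -0.018  0.008] F [-0.33  0.07  0.23] w 0.005
linear units: [ 3.08  0.05 -0.36]
turn units -0.016
```

{"name": "play_rows", "arguments": {"targets": [{"claw":1,"linear":[0.4,0.05,-0.1],"rotation":[-0.016,-0.005,0.01]},{"claw":1,"linear":[0.6,0,-0.1],"rotation":[0,0,0]},{"claw":1,"linear":[0.6,0,-0.1],"rotation":[0,0,0]},{"claw":1,"linear":[0.6,0,0],"rotation":[0,0,0]},{"claw":1,"linear":[0.4,0,0],"rotation":[0,0,0]},{"claw":1,"linear":[0.2,0,0],"rotation":[0,0,0]},{"claw":1,"linear":[0.1,0,0],"rotation":[0,0,0]}]}}

```text
time: 8.02
position: [0.6593, 0.1302, 0.0548]
tool_rot: [0.601, 1.465, -0.621]
ft_force: [-1.8, 1.3, 0.2]
grip_width: 0.003
```

```bash
cat > arc.py <<'E'
from h import *
s=get_state();R=cv2.Rodrigues(np.array(s["tool_rot"],float))[0];p=np.array(s["position"])
ex=np.array([1,-.03]);ey=np.array([.03,1]);P=np.array([.6005,-.0066])
for th in np.linspace(-.127,1.571,18):
    post=P+.11*(-np.sin(th)*ex+np.cos(th)*ey); q=np.r_[post+.0155*R[:2,1],.053]
    print(round(th,2),q.round(4),(R.T@(q-p)/.025).round(2))
E
python3 go.py 0.655 0.135 0.053 -45; python3 arc.py
```

```text
t 8.02 pos [0.6593 0.1302 0.0548] zyaw -44.91 tilt [-1.    -0.005  0.021] F [-1.84  1.34  0.25] w 0.003
linear units: [ 0.06  0.01 -0.26]
turn units 0.001
-0.13 [0.6287 0.1131 0.053 ] [ 0.07 -1.35 -0.38]
-0.03 [0.6177 0.1142 0.053 ] [ 0.06 -1.63 -0.73]
0.07 [0.6067 0.1143 0.053 ] [ 0.06 -1.93 -1.04]
0.17 [0.5958 0.1133 0.053 ] [ 0.05 -2.27 -1.32]
0.27 [0.585  0.1112 0.053 ] [ 0.05 -2.64 -1.57]
0.37 [0.5745 0.108  0.053 ] [ 0.05 -3.02 -1.78]
0.47 [0.5643 0.1038 0.053 ] [ 0.05 -3.43 -1.95]
0.57 [0.5547 0.0986 0.053 ] [ 0.05 -3.85 -2.07]
0.67 [0.5455 0.0925 0.053 ] [ 0.05 -4.28 -2.16]
0.77 [0.5371 0.0855 0.053 ] [ 0.05 -4.72 -2.2 ]
0.87 [0.5294 0.0777 0.053 ] [ 0.05 -5.16 -2.2 ]
0.97 [0.5225 0.0691 0.053 ] [ 0.06 -5.6  -2.15]
1.07 [0.5164 0.0599 0.053 ] [ 0.06 -6.03 -2.06]
1.17 [0.5114 0.0502 0.053 ] [ 0.06 -6.44 -1.93]
1.27 [0.5073 0.04   0.053 ] [ 0.07 -6.85 -1.76]
1.37 [0.5043 0.0294 0.053 ] [ 0.08 -7.23 -1.54]
1.47 [0.5023 0.0186 0.053 ] [ 0.08 -7.6  -1.3 ]
1.57 [0.5014 0.0077 0.053 ] [ 0.09 -7.93 -1.01]
```

{"name": "play_rows", "arguments": {"targets": [{"claw":1,"linear":[0.05,-0.5,-0.2],"rotation":[0,0,0]},{"claw":1,"linear":[0,-0.5,-0.2],"rotation":[0,0,0]},{"claw":1,"linear":[0,-0.35,0],"rotation":[0,0,0]},{"claw":1,"linear":[0,-0.28,-0.34],"rotation":[0,0,0]},{"claw":1,"linear":[0,-0.3,-0.31],"rotation":[0,0,0]},{"claw":1,"linear":[0,-0.34,-0.28],"rotation":[0,0,0]},{"claw":1,"linear":[0,-0.37,-0.25],"rotation":[0,0,0]},{"claw":1,"linear":[0,-0.38,-0.21],"rotation":[0,0,0]},{"claw":1,"linear":[0,-0.41,-0.17],"rotation":[0,0,0]}]}}

```text
time: 8.77
position: [0.5672, 0.1044, 0.0569]
tool_rot: [0.606, 1.456, -0.613]
ft_force: [0.8, 0.7, -0.0]
grip_width: 0.006
```

```bash
python3 go.py; python3 arc.py|tail -12; python3 - <<'E'
from m import *
a=get_image("scene");H,S,V=stage(a)
roi=np.zeros(H.shape,bool);roi[150:290,110:280]=1
for i,st,c,l in blobs((H>8)&(H<22)&(S>120)&roi,4):print(st,cast("scene",[c],.06)[0])
E
```

```text
t 8.77 pos [0.5672 0.1044 0.0569] zyaw -44.86 tilt [-1.     0.007  0.026] F [ 0.77  0.75 -0.04] w 0.006
0.47 [0.5643 0.1038 0.053 ] [ 0.15 -0.1  -0.07]
0.57 [0.5546 0.0987 0.053 ] [ 0.15 -0.52 -0.2 ]
0.67 [0.5455 0.0925 0.053 ] [ 0.14 -0.95 -0.28]
0.77 [0.5371 0.0855 0.053 ] [ 0.14 -1.39 -0.33]
0.87 [0.5293 0.0777 0.053 ] [ 0.14 -1.83 -0.32]
0.97 [0.5224 0.0691 0.053 ] [ 0.13 -2.26 -0.28]
1.07 [0.5164 0.0599 0.053 ] [ 0.13 -2.69 -0.19]
1.17 [0.5114 0.0502 0.053 ] [ 0.14 -3.11 -0.06]
1.27 [0.5073 0.04   0.053 ] [ 0.14 -3.52  0.11]
1.37 [0.5043 0.0294 0.053 ] [ 0.14 -3.9   0.33]
1.47 [0.5023 0.0186 0.053 ] [ 0.14 -4.26  0.58]
1.57 [0.5014 0.0077 0.053 ] [ 0.15 -4.6   0.86]
[232 198   8   4  14] [0.52032667 0.1134365  0.06      ]
[226 205   2   5   8] [0.53252755 0.08142531 0.06      ]
[233 212   3   5  11] [0.56011442 0.09323352 0.06      ]
```

The post is following: an orange blob at (0.560,0.093) is where it should be, and the contact force points along the push normal.

{"name": "play_rows", "arguments": {"targets": [{"claw":1,"linear":[0.08,-0.5,-0.18],"rotation":[0,0,0]},{"claw":1,"linear":[0.05,-0.43,-0.08],"rotation":[0,0,0]},{"claw":1,"linear":[0.03,-0.44,-0.05],"rotation":[0,0,0]},{"claw":1,"linear":[0.02,-0.44,0],"rotation":[0,0,0]},{"claw":1,"linear":[0,-0.43,0.04],"rotation":[0,0,0]},{"claw":1,"linear":[0,-0.43,0.09],"rotation":[0,0,0]},{"claw":1,"linear":[0,-0.42,0.13],"rotation":[0,0,0]},{"claw":1,"linear":[0,-0.3,0.15],"rotation":[0,0,0]}]}}

```text
time: 9.48
position: [0.5071, 0.0376, 0.0545]
tool_rot: [0.61, 1.452, -0.609]
ft_force: [0.1, 0.9, 0.2]
grip_width: 0.003
```

```bash
python3 go.py; python3 arc.py|tail -5
```

```text
t 9.48 pos [0.5071 0.0376 0.0545] zyaw -44.87 tilt [-1.     0.013  0.028] F [0.15 0.9  0.2 ] w 0.003
1.17 [0.5114 0.0502 0.053 ] [ 0.06  0.48 -0.24]
1.27 [0.5073 0.04   0.053 ] [ 0.06  0.07 -0.07]
1.37 [0.5043 0.0294 0.053 ] [ 0.06 -0.31  0.15]
1.47 [0.5023 0.0186 0.053 ] [ 0.06 -0.67  0.4 ]
1.57 [0.5014 0.0077 0.053 ] [ 0.07 -1.01  0.68]
```

{"name": "play_rows", "arguments": {"targets": [{"claw":1,"linear":[0.03,-0.3,0.2],"rotation":[0,0,0]},{"claw":1,"linear":[0.02,-0.26,0.2],"rotation":[0,0,0]},{"claw":1,"linear":[0,-0.2,0.16],"rotation":[0,0,0]},{"claw":1,"linear":[0,-0.1,0.08],"rotation":[0,0,0]},{"claw":1,"linear":[0,-0.05,0.04],"rotation":[0,0,0]}]}}

```text
time: 9.9
position: [0.5022, 0.0039, 0.0535]
tool_rot: [0.614, 1.451, -0.612]
ft_force: [0.1, 5.1, -0.1]
grip_width: 0.004
```

{"name": "play_rows", "arguments": {"targets": [{"claw":1,"linear":[0,-0.05,0.05],"rotation":[0,0,0]},{"claw":1,"linear":[0,-0.05,0.05],"rotation":[0,0,0]}]}}

```text
time: 10.07
position: [0.5023, 0.0033, 0.0535]
tool_rot: [0.617, 1.453, -0.608]
ft_force: [-0.5, 5.2, 0.2]
grip_width: 0.004
```

5 N at the end stop. I'll back off and rise, heading to the front of the pull bar, then check.

{"name": "play_rows", "arguments": {"targets": [{"claw":1,"linear":[0,0.2,-0.2],"rotation":[0,0,0]},{"claw":1,"linear":[0,0.4,-0.4],"rotation":[0,0,0]},{"claw":1,"linear":[-0.3,0.5,-0.5],"rotation":[0,0,0]},{"claw":1,"linear":[-0.7,0.6,-0.6],"rotation":[-0.07,0,0]},{"claw":1,"linear":[-0.7,0.7,-0.6],"rotation":[-0.07,0,0]},{"claw":1,"linear":[-0.5,0.8,-0.5],"rotation":[-0.07,0,0]},{"claw":1,"linear":[0,0.9,-0.4],"rotation":[-0.07,0,0]},{"claw":1,"linear":[0,0.9,-0.2],"rotation":[-0.07,0,0]},{"claw":1,"linear":[0,0.9,0],"rotation":[-0.07,0,0]},{"claw":1,"linear":[0,0.9,0],"rotation":[-0.06,0,0]}]}}

```text
time: 10.9
position: [0.5135, 0.2042, 0.109]
tool_rot: [-0.012, 1.537, -0.018]
ft_force: [0.0, 0.1, -0.8]
grip_width: 0.005
```

{"name": "play_rows", "arguments": {"targets": [{"claw":1,"linear":[0,0.5,0],"rotation":[0,0,0]},{"claw":1,"linear":[0,0.3,0],"rotation":[0,0,0]}]}}

```text
time: 11.07
position: [0.5137, 0.2292, 0.1083]
tool_rot: [-0.017, 1.535, -0.014]
ft_force: [0.1, -0.1, 0.7]
grip_width: 0.007
```

```bash
python3 go.py 0.521 0.225 0.018 -1.7; python3 - <<'E'
from m import *
a=get_image("top");H,S,V=stage(a)
inner=np.zeros(H.shape,bool);inner[155:240,274:383]=1
red=((H<8)|(H>172))&(S>110)&inner
p=np.argwhere(red)[:,::-1].astype(np.float32);c=p.mean(0);print("red mean",c,cast("top",[c],.05)[0])
roi=np.zeros_like(inner);roi[140:252,250:390]=1
for nm,m,z in(("blue",(H>100)&(H<125)&(S>120),.028),("or",(H>8)&(H<22)&(S>120),.064)):
  for i,st,c,l in blobs(m&roi,6):print(nm,st,cast("top",[c],z)[0])
cv2.imwrite("pics/t5.png",cv2.resize(a[135:255,250:400],(750,600),interpolation=2))
E
```

```text
t 11.07 pos [0.5137 0.2292 0.1083] zyaw 0.15 tilt [-0.999 -0.02   0.036] F [ 0.15 -0.12  0.69] w 0.007
linear units: [ 3.62 -0.1   0.16]
turn units 0.021
red mean [344.63583 194.66473] [ 0.51270546 -0.05590222  0.05      ]
blue [258 174   5  37 136] [0.53008302 0.16728291 0.028     ]
or [325 202   5   4  18] [ 0.48988953 -0.00582452  0.064     ]
```

View pics/t5.png

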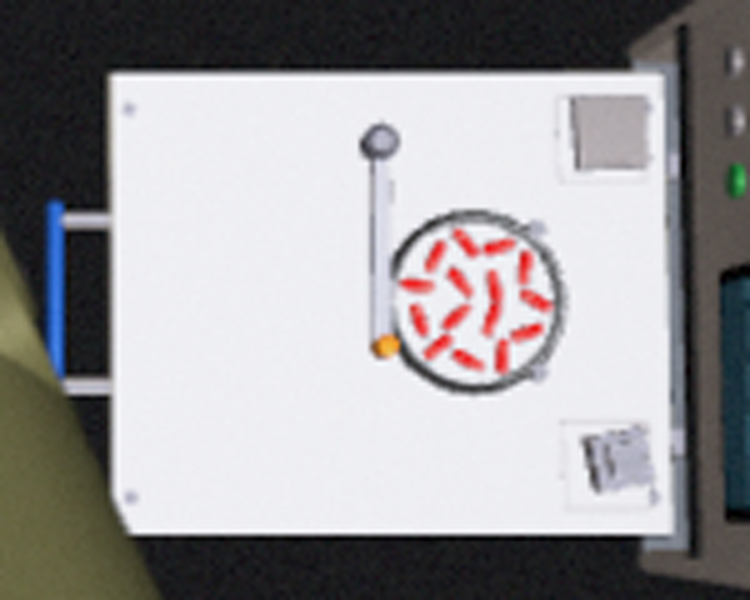

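The arm lies straight across, with the pivot at crop (380,141) and the post at (386,345). The dish is still seated against the pins, and tile and gauge are on their marks. The orange post is at (0.490,-0.006), against (0.4905,-0.003) predicted. Descending in front of the bar.

{"name": "play_rows", "arguments": {"targets": [{"claw":1,"linear":[0.4,0,0.1],"rotation":[0.021,0.023,0.013]},{"claw":1,"linear":[0.6,0,0.1],"rotation":[0,0,0]},{"claw":1,"linear":[0.6,0,0.05],"rotation":[0,0,0]},{"claw":1,"linear":[0.6,0,0],"rotation":[0,0,0]},{"claw":1,"linear":[0.6,0,0],"rotation":[0,0,0]},{"claw":1,"linear":[0.4,0,0],"rotation":[0,0,0]},{"claw":1,"linear":[0.2,0,0],"rotation":[0,0,0]}]}}

```text
time: 11.7
position: [0.5225, 0.2235, 0.0216]
tool_rot: [0.039, 1.568, -0.041]
ft_force: [-0.4, 0.2, -0.4]
grip_width: 0.002
```

```bash
python3 go.py 0.521 0.184 0.018 -1.7
```

```text
t 11.7 pos [0.5225 0.2235 0.0216] zyaw -2.9 tilt [-1.    -0.001  0.003] F [-0.4   0.19 -0.37] w 0.002
linear units: [ 0.15 -1.58  0.02]
turn units -0.013
```

{"name": "play_rows", "arguments": {"targets": [{"claw":1,"linear":[0.15,-0.3,0],"rotation":[-0.013,0,0]},{"claw":1,"linear":[0,-0.5,0],"rotation":[0,0,0]},{"claw":1,"linear":[0,-0.4,0],"rotation":[0,0,0]},{"claw":1,"linear":[0,-0.2,0],"rotation":[0,0,0]},{"claw":1,"linear":[0,-0.15,0],"rotation":[0,0,0]},{"claw":1,"linear":[0,-0.15,0],"rotation":[0,0,0]},{"claw":1,"linear":[0,-0.15,0],"rotation":[0,0,0]}]}}

```text
time: 12.28
position: [0.5204, 0.1761, 0.0182]
tool_rot: [0.031, 1.568, -0.025]
ft_force: [1.2, 5.6, -3.7]
grip_width: 0.007
```

```bash
python3 go.py 0.514 -0.037 0.018 -1.7
```

```text
t 12.28 pos [0.5204 0.1761 0.0182] zyaw -2.06 tilt [-1.     0.004  0.003] F [ 1.19  5.56 -3.75] w 0.007
linear units: [-0.02 -8.53  0.05]
turn units -0.004
```

{"name": "play_rows", "arguments": {"targets": [{"claw":1,"linear":[0,-0.2,0],"rotation":[0,0,0]},{"claw":1,"linear":[0,-0.25,0],"rotation":[0,0,0]},{"claw":1,"linear":[0,-0.3,0],"rotation":[0,0,0]},{"claw":1,"linear":[0,-0.35,0],"rotation":[0,0,0]},{"claw":1,"linear":[0,-0.35,0],"rotation":[0,0,0]},{"claw":1,"linear":[0,-0.35,0],"rotation":[0,0,0]},{"claw":1,"linear":[0,-0.35,0],"rotation":[0,0,0]},{"claw":1,"linear":[0,-0.35,0],"rotation":[0,0,0]},{"claw":1,"linear":[0,-0.35,0],"rotation":[0,0,0]},{"claw":1,"linear":[0,-0.35,0],"rotation":[0,0,0]}]}}

```text
time: 13.12
position: [0.5185, 0.1175, 0.0195]
tool_rot: [0.04, 1.559, 0.009]
ft_force: [0.7, 5.9, -3.0]
grip_width: 0.006
```

```bash
python3 go.py 0.514 -0.037 0.018 -1.7
```

```text
t 13.12 pos [0.5185 0.1175 0.0195] zyaw -1.13 tilt [-0.999  0.032  0.011] F [ 0.65  5.87 -3.01] w 0.006
linear units: [-0.14 -6.18 -0.06]
turn units 0.006
```

{"name": "play_rows", "arguments": {"targets": [{"claw":1,"linear":[0,-0.35,0],"rotation":[0,0,-0.01]},{"claw":1,"linear":[0,-0.35,0],"rotation":[0,0,-0.008]},{"claw":1,"linear":[0,-0.35,0],"rotation":[0,0,-0.005]},{"claw":1,"linear":[0,-0.35,0],"rotation":[0,0,-0.003]},{"claw":1,"linear":[0,-0.35,0],"rotation":[0,0,-0.003]},{"claw":1,"linear":[0,-0.35,0],"rotation":[0,0,-0.003]},{"claw":1,"linear":[0,-0.35,0],"rotation":[0,0,-0.003]},{"claw":1,"linear":[0,-0.35,0],"rotation":[0,0,-0.003]},{"claw":1,"linear":[0,-0.35,0],"rotation":[0,0,-0.003]},{"claw":1,"linear":[0,-0.35,0],"rotation":[0,0,-0.003]}]}}

```text
time: 13.95
position: [0.5162, 0.0469, 0.0201]
tool_rot: [-0.009, 1.557, -0.02]
ft_force: [0.4, 4.7, -5.0]
grip_width: 0.005
```

```bash
python3 go.py 0.514 -0.037 0.018 -1.7
```

```text
t 13.95 pos [0.5162 0.0469 0.0201] zyaw -0.4 tilt [-1.    -0.018  0.014] F [ 0.36  4.7  -4.96] w 0.005
linear units: [ 0.14 -3.36 -0.06]
turn units 0.014
```

{"name": "play_rows", "arguments": {"targets": [{"claw":1,"linear":[0.02,-0.35,0],"rotation":[0.01,0,0.005]},{"claw":1,"linear":[0.02,-0.35,0],"rotation":[0,0,0]},{"claw":1,"linear":[0.02,-0.35,0],"rotation":[0,0,0]},{"claw":1,"linear":[0.02,-0.35,0],"rotation":[0,0,0]},{"claw":1,"linear":[0.02,-0.35,0],"rotation":[0,0,-0.003]},{"claw":1,"linear":[0.02,-0.35,0],"rotation":[0,0,-0.003]},{"claw":1,"linear":[0,-0.3,0],"rotation":[0,0,-0.003]},{"claw":1,"linear":[0,-0.25,0],"rotation":[0,0,-0.003]}]}}

```text
time: 14.62
position: [0.5147, -0.006, 0.0205]
tool_rot: [0.003, 1.557, -0.019]
ft_force: [1.2, 5.2, -4.5]
grip_width: 0.011
```

```bash
python3 go.py 0.514 -0.037 0.018 -1.7
```

```text
t 14.62 pos [ 0.5147 -0.006   0.0205] zyaw -0.79 tilt [-1.    -0.01   0.014] F [ 1.25  5.23 -4.45] w 0.011
linear units: [ 0.11 -1.24 -0.01]
turn units 0.01
```

{"name": "play_rows", "arguments": {"targets": [{"claw":1,"linear":[0.02,-0.25,0],"rotation":[0,0,0]},{"claw":1,"linear":[0.02,-0.25,0],"rotation":[0,0,0]},{"claw":1,"linear":[0.02,-0.2,0],"rotation":[0,0,0]},{"claw":1,"linear":[0.02,-0.2,0],"rotation":[0,0,0]},{"claw":1,"linear":[0,-0.15,0],"rotation":[0,0,0]},{"claw":1,"linear":[0,-0.1,0],"rotation":[0,0,0]}]}}

```text
time: 15.12
position: [0.514, -0.0273, 0.0207]
tool_rot: [0.007, 1.558, -0.006]
ft_force: [2.2, 4.5, -4.1]
grip_width: 0.009
```

{"name": "play_rows", "arguments": {"targets": [{"claw":1,"linear":[0,-0.12,0],"rotation":[0,0,0]},{"claw":1,"linear":[0,-0.12,0],"rotation":[0,0,0]},{"claw":1,"linear":[0,-0.12,0],"rotation":[0,0,0]}]}}

```text
time: 15.37
position: [0.5138, -0.0337, 0.0206]
tool_rot: [0.007, 1.558, -0.002]
ft_force: [0.3, 4.9, -1.6]
grip_width: 0.007
```

{"name": "play_rows", "arguments": {"targets": [{"claw":1,"linear":[0,-0.12,0],"rotation":[0,0,0]},{"claw":1,"linear":[0,-0.12,0],"rotation":[0,0,0]},{"claw":1,"linear":[0,-0.12,0],"rotation":[0,0,0]}]}}

```text
time: 15.62
position: [0.5138, -0.0352, 0.0207]
tool_rot: [0.013, 1.559, 0.008]
ft_force: [0.1, 10.1, -1.3]
grip_width: 0.0
```

{"name": "play_rows", "arguments": {"targets": [{"claw":1,"linear":[0,-0.12,0],"rotation":[0,0,0]},{"claw":1,"linear":[0,-0.12,0],"rotation":[0,0,0]}]}}

```text
time: 15.78
position: [0.5137, -0.0352, 0.0208]
tool_rot: [0.016, 1.56, 0.016]
ft_force: [-1.2, 10.4, -1.5]
grip_width: 0.007
```

```bash
python3 go.py
```

```text
t 15.78 pos [ 0.5137 -0.0352  0.0208] zyaw 0.02 tilt [-1.     0.02   0.011] F [-1.21 10.4  -1.47] w 0.007
```

Firm end stop at y = -0.035, matching about 220 mm of travel. Retreating, then a final look.

{"name": "play_rows", "arguments": {"targets": [{"claw":1,"linear":[0,0.2,0],"rotation":[0,0,0]},{"claw":1,"linear":[0,0.4,0],"rotation":[0,0,0]},{"claw":1,"linear":[0,0.6,0],"rotation":[0,0,0]},{"claw":1,"linear":[0,0.8,0],"rotation":[0,0,0]},{"claw":1,"linear":[-0.5,0.9,0],"rotation":[0,0,0]},{"claw":1,"linear":[-0.8,0.9,0],"rotation":[0,0,0]},{"claw":1,"linear":[-0.8,0.9,0],"rotation":[0,0,0]},{"claw":1,"linear":[-0.8,0.9,0],"rotation":[0,0,0]},{"claw":1,"linear":[-0.8,0.9,0],"rotation":[0,0,0]},{"claw":1,"linear":[0,0.5,0],"rotation":[0,0,0]}]}}

```text
time: 16.62
position: [0.5142, 0.1336, 0.1199]
tool_rot: [0.012, 1.556, -0.009]
ft_force: [1.0, 0.4, 0.7]
grip_width: 0.002
```

```bash
python3 go.py; python3 - <<'E'
from m import *
a=get_image("top");s=get_image("scene");H,S,V=stage(a)
roi=np.zeros(H.shape,bool);roi[140:252,250:400]=1
for i,st,c,l in blobs((H>100)&(H<125)&(S>120)&roi,20):print("blue",st,cast("top",[c],.028)[0])
cv2.imwrite("pics/f.png",np.vstack([a,s])[:, :][:0] if 0 else np.hstack([cv2.resize(a,(400,300)),cv2.resize(s,(400,300))]))
E
```

```text
t 16.62 pos [0.5142 0.1336 0.1199] zyaw -0.77 tilt [-1.     0.002  0.014] F [1.   0.44 0.65] w 0.002
blue [340 175   4  41 152] [ 0.51259607 -0.0514054   0.028     ]
```

View pics/f.png

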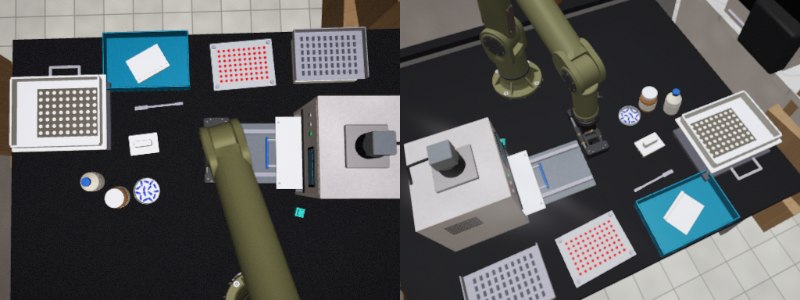

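The bar is now at y = -0.051, having travelled about 220 mm, so the stage is home. Bench items look undisturbed and the robot is clear. Handing in.

```bash
python3 -c "
from bench import *
print(close_job())"
```

```text
the job is handed in; nothing more can be done
None
```

The job is handed in at about 17 s of the allowed 59 s, with the stage home. I did not see the dish, stop arm, tile or gauge again once they were inside the cabinet.

**What I did:**
- **Dish:** I pushed it with two part-open fingers onto the black disc and against both pins, ending at about 5 N.
- **Stop arm:** I swung it across with the closed fingers until it reached its end stop, also at about 5 N.
- **Stage:** I pushed it in by the pull bar at about 0.1 m/s until it stopped firmly at about 10 N, then backed the arm away.

**Last checks:**
- **Before sliding in:** the dish measured about 1–2 mm from the seat in the top view. The stop arm lay square across behind it. The tile and gauge were on their marks.
- **After sliding in:** the pull bar had moved 220 mm, which is the full travel. The bench items looked undisturbed in the overview images; I did not measure their positions.
- **Odd reading:** while pushing the bar I saw up to 5 N of vertical force and about 0.03 rad of tool tilt. I trimmed the tilt as I went, and the stage still slid the full distance.

No check failed.

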